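# Make up a furnace charge on the sprung scale

### The job

Make up the furnace charge on the scale: slide the aluminium plate flat along the grey deck, without lifting or tipping it, until it sits wholly on the sprung pan, centred and square within the yellow outline, and let go of it. Then lay brass bars flat on the plate until the red needle rests in the green band of the dial. Leave any bar you do not need off the pan, and do not disturb the blue case or the steel holder.

Things in the scene. Friction and masses are not known exactly. Their poses are not given: they have to be found in the camera images.
- station: fixed scale with blue base. Origin on the bench under its middle, z up. In its frame: the grey feed deck, top at z = 40 mm, spans x -95..95 and y -170..57 mm; the sprung pan follows the deck after a 3 mm gap, centred at x 0, y 130; a dial housing (66 mm high) stands beyond the pan, centred at x 175, y 130, 140 mm square. No rims or walls on deck or pan
- pan_centre (a point): centre of the top face of the dark steel pan, 150 mm (x) by 140 mm (y), axes parallel to the station's. Unloaded it lies 39 mm above the bench, 1 mm below the deck; it sinks straight down 6 mm per kg. A yellow outline, inside 132 x 112 mm, shows where the plate belongs
- needle (a joint): red needle (50 mm) of the white horizontal dial, rad, 2 rad per kg on the pan. At 0 (empty) it points along the station's +x; it turns clockwise seen from above as the load grows. Black marks every 0.5 rad; the green band spans 1.9 to 2.6
- plate: loose aluminium plate with four dark holes at its corners, 130 mm (x) by 110 mm (y) by 24 mm thick, flat top and sides, origin at the centre of its underside. It starts on the deck, askew, with x and y roughly along the station's. It is pocketed underneath, so its mass differs from piece to piece, 0.5 to 0.87 kg, always too light alone for the band
- bar0: loose brass bar 75 (x) by 20 by 20 mm, 0.25 kg (about 0.5 rad of needle), origin at the centre of its underside, lying on the bench
- bar1: brass bar, same as bar0
- bar2: brass bar, same as bar0. One or two of the three bars are needed
- case: bystander: closed blue case 75 x 110 x 45 mm on the bench, origin under its centre
- holder: bystander: dark steel stepped cylinder 56 mm across, 85 mm high, origin under its centre
There are look-alikes about, which are no part of the job. What is shaped like the bar2 but pink is not meant.

How it is judged (in metres and radians):
On the way:
1. the plate alone sits on the pan: within 15 mm of its centre each way, square within 0.1 rad, flat, released, and the needle still short of the green band (x of plate in the frame of pan_centre between -0.015 and 0.015 m and y of plate in the frame of pan_centre between -0.015 and 0.015 m and angle between the x axis of plate and the x axis of pan_centre, either way round below 0.1 rad and angle between plate's own z axis and vertical below 0.03 rad and contact force between the fingers and plate below 0.1 N and linear speed of plate below 0.02 m/s and value of joint needle between 0.8 and 1.88 rad), for 0.2 s.
At the end, for the whole second after the job is handed in: the plate lies flat on the pan, within 15 mm of its centre each way and square within 0.1 rad, the needle rests between 1.9 and 2.6 rad, and each bar lies flat and still, either on the plate (its middle over the plate) or off the pan (its middle more than 110 mm from the pan's centre) (x of plate in the frame of pan_centre between -0.015 and 0.015 m and y of plate in the frame of pan_centre between -0.015 and 0.015 m and angle between the x axis of plate and the x axis of pan_centre, either way round below 0.1 rad and angle between plate's own z axis and vertical below 0.03 rad and linear speed of each of plate, bar0, bar1, bar2 below 0.02 m/s and value of joint needle between 1.9 and 2.6 rad and velocity of joint needle between -0.3 and 0.3 rad/s and ((x of bar0 in the frame of plate between -0.065 and 0.065 m and y of bar0 in the frame of plate between -0.055 and 0.055 m and z of bar0 in the frame of plate between 0.018 and 0.05 m) or horizontal distance between bar0 and pan_centre above 0.11 m) and angle between bar0's own x axis and vertical between 1.5 and 1.64 rad and ((x of bar1 in the frame of plate between -0.065 and 0.065 m and y of bar1 in the frame of plate between -0.055 and 0.055 m and z of bar1 in the frame of plate between 0.018 and 0.05 m) or horizontal distance between bar1 and pan_centre above 0.11 m) and angle between bar1's own x axis and vertical between 1.5 and 1.64 rad and ((x of bar2 in the frame of plate between -0.065 and 0.065 m and y of bar2 in the frame of plate between -0.055 and 0.055 m and z of bar2 in the frame of plate between 0.018 and 0.05 m) or horizontal distance between bar2 and pan_centre above 0.11 m) and angle between bar2's own x axis and vertical between 1.5 and 1.64 rad); the robot touches nothing.
It fails at once if the plate is lifted more than 10 mm off the deck or tipped more than 0.15 rad (z of plate in the frame of station above 0.05 m or angle between plate's own z axis and vertical above 0.15 rad).
It fails at once if the case or the holder is moved more than 20 mm (distance of any of case, holder from where it was at the start of the episode above 0.02 m).
It also fails if it takes over 72 s, if anything falls off the work surface, if the arm or the gripper's body presses on something with over 40 N, if the wrist force passes 120 N, or if a joint passes its speed limit or range.

### The arm

A 6-joint arm with a two-finger parallel gripper is mounted at the origin on the work surface. World frame = base frame: x ahead of the robot, y to its left, z up, the work surface at z = 0. Lengths are in mm, angles in rad, forces in N, time in s.
With the tool pointing down it reaches from about 350 to 775 mm from the base axis. Payload 7.3 kg.
Tool frame: the origin (TCP) lies midway between the tips of the shut fingers; the grasp point (between the pads) lies 19 mm behind it; z points along the fingers, y is the line along which they close (so a half turn about z gives the same grasp; the last joint's range is limited). The gripper opens to 92 mm and grips with 3 to 60 N. Pads are 19 mm wide; open, the fingers measure 130 mm over their backs; the gripper's body (75 mm by 190 mm) begins 47 mm behind the grasp point.
Start: joints at [-1.43, 0.342, 1.524, -0, 1.275, -0.146], TCP at [148.536, -503.569, 226.741] pointing down, gripper open.
Joint ranges: [-2.53, 2.53], [-0.77, 2.02], [0.04, 2.7], [-1, 4.14], [0.28, 2.66], [-3.11, 3.11]. Speed limits (rad/s): [2.57, 2.57, 3.14, 3.14, 3.14, 3.14].

### API

Orientations are given as [roll, pitch, yaw] about the fixed x, y, z axes, in that order (R = Rz(yaw) Ry(pitch) Rx(roll)).
In Python, from plant import bot gives the robot as it stands.
- The arm moves only by the tool servo_tool, never from a script. Its argument "deltas" is a list of rows, each a list of 2 entries, a list of its own where there are three numbers: the shift along the tool's x, y, z in m, then the turn, a rotation vector about the tool's x, y, z in degrees. A call has 1 to 20 rows; each row shifts and turns the commanded pose from where the row before left it, along the tool's axes as they then stand; what a row does not reach is not made up. A row lasts 1/8 s, in which the tool goes at most 62.5 mm and 10.7 degrees, less where a joint would pass 70% of its speed; a pose out of reach is approached as far as the arm can. A call with a gripper value outside its range is refused whole. "fingers" is the opening, from 0 (shut) to 1 (fully open), set as the call begins (left out, the last holds). The fingers move at their own pace and stop on an object; the grip force is fixed at half the most. Time passes only in rows, so rows that do not move let the fingers close. It gives the time, the measured TCP pose, the force, the opening and the grip force at its end, in the units of the state.
- bot.get_obs(): the state, without advancing time (a new reading comes with each control period).
- bot.capture(name): name is "scene" or "top" or "wrist"; returns the picture (480x640x3 uint8, red, green, blue); there is no depth.
- bot.camera_model(name): a dict with "mtx" (3x3 intrinsics, pixels), "dist" ([k1, k2, p1, p2, k3] as OpenCV has them; the pictures are not rectified), "xyz" and "rotation" of the camera in the world. Camera axes: x right, y down, z forward; pixel columns grow to the right and rows downward; lengths in mm; the calibration is good to about 2 mm. A picture is of the moment at which its call begins: read the wrist's pose just before it. camera_model takes no time and is no camera call; for the wrist camera it gives the pose at the moment of the call.
- bot.close_job(): hands the job in; it is judged then, once.
The state is a dict: "time": time; "joint_positions": joint angles; "dq": joint speeds; "tau": joint torques, N m; "tool_pos": TCP position; "tcp_rot": TCP orientation; "contact_force": force on the tool from outside, world axes, zero at the start; "moment": the same for the moment, N m; "grip_width": finger opening in mm; "finger_force": force on a finger pad.
Only numpy, scipy, OpenCV 4.12 (cv2) and the standard library are available. Lean on these libraries where they do the work, as an engineer would, in place of code of your own. Each camera call takes 0.05 s, during which the arm holds its last target. There are 200 camera calls.

## Working session

There is one attempt and no reset: what is moved stays moved. The work goes in short steps, Python scripts to look and compute and a tool call to move; the robot and the scene stay as the last step left them, time stands still between calls to the robot, and variables do not carry over. Pictures are saved under pics/ and viewed, at most 10 in all, crops included, and the job is handed in when it is done.

Besides the shell and the picture viewer there is one more tool, called after "Emit:" as name(argument=value, ...) on one line, values as JSON. servo_tool: Moves the arm, as the interface text tells. Its arguments: {"type":"object","properties":{"deltas":{"type":"array"},"fingers":{"type":"number"}},"required":["deltas"]}

```bash
mkdir -p pics
cat > h.py <<'E'
import numpy as np, cv2
from scipy.spatial.transform import Rotation as R
from plant import bot
def px2w(m,uv,z):
    """pixels -> world points on height z (mm)"""
    uv=np.array(uv,float).reshape(-1,1,2)
    n=cv2.undistortPoints(uv,np.array(m["mtx"]),np.array(m["dist"],float)).reshape(-1,2)
    r=np.array(m["rotation"],float)
    if r.shape!=(3,3): r=R.from_euler('xyz',r).as_matrix()
    d=np.c_[n,np.ones(len(n))]@r.T
    c=np.array(m["xyz"]); return c+d*((z-c[2])/d[:,2])[:,None]
E
python3 - <<'E'
from h import *
print(bot.get_obs())
for n in("scene","top"):
    print(n,bot.camera_model(n)); cv2.imwrite(f"pics/{n}0.png",bot.capture(n)[:,:,::-1])
E
```

```text
{'time': 0.0, 'joint_positions': array([-1.43003225e+00,  3.42723462e-01,  1.52504973e+00, -2.85136333e-05,
        1.27540987e+00, -1.45992190e-01]), 'dq': array([ 0.00014778, -0.00056234,  0.00023979, -0.00129452,  0.00055447,
       -0.00067446]), 'tau': array([-2.39805006e-03, -4.31252682e+01, -2.44216275e+01,  7.15808664e-02,
        5.61466638e-02, -1.40615430e-04]), 'tool_pos': array([ 148.44849942, -503.1293655 ,  226.03317369]), 'tcp_rot': array([-3.14001519e+00, -2.04388608e-04,  2.86764425e-01]), 'contact_force': array([0.5978312 , 0.75446736, 0.55208129]), 'moment': array([-0.0228716 , -0.07390749,  0.02686119]), 'finger_force': 0.0, 'grip_width': 92.05251840155661}
scene {'mtx': array([[535.37386393,   0.        , 318.490929  ],
       [  0.        , 535.37386393, 243.71001182],
       [  0.        ,   0.        ,   1.        ]]), 'dist': array([0.03236728, 0.        , 0.        , 0.        , 0.        ]), 'xyz': array([1339.18210003, -300.04622287,  913.46152999]), 'rotation': array([-2.38125205, -0.01384899,  1.21100936])}
top {'mtx': array([[524.46194872,   0.        , 323.28624489],
       [  0.        , 524.46194872, 242.89648289],
       [  0.        ,   0.        ,   1.        ]]), 'dist': array([-0.09610179,  0.        ,  0.        ,  0.        ,  0.        ]), 'xyz': array([ 396.32815275,   -3.54216991, 1338.25484364]), 'rotation': array([-3.00892992, -0.00542364, -1.58961557])}
```

View pics/top0.png

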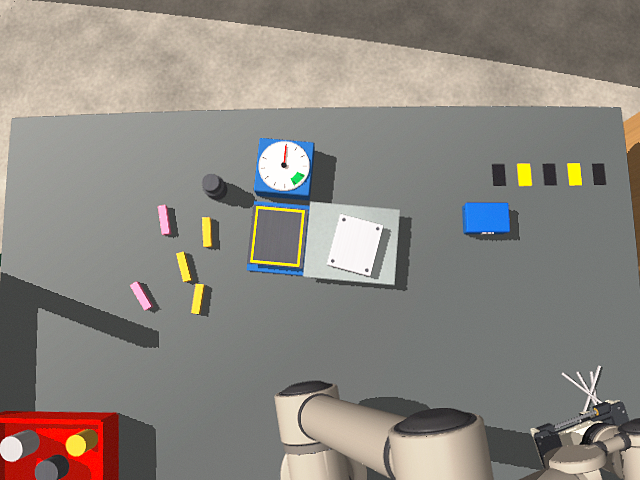

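View pics/scene0.png

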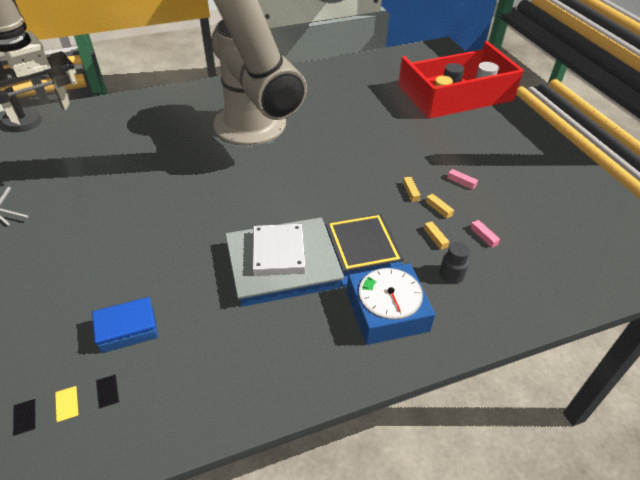

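Top view: the yellow bars are at (207,232), (184,267) and (198,299). The look-alikes are pink, at (165,220) and (141,297), and I reject them; the yellow floor stripes at (524,175) and (574,174) and the yellow cylinder in the red box at (81,443) are not bars either. The plate is at (356,245), the pan at (277,237), the dial at (284,165), the holder at (213,186) and the case at (486,218). I'll measure these and check a crop.

```bash
cat >> h.py <<'E'
def blobs(img,roi,lo,hi,amin):
    x0,y0,x1,y1=roi
    k=cv2.inRange(cv2.cvtColor(img,cv2.COLOR_RGB2HSV)[y0:y1,x0:x1],lo,hi)
    c,_=cv2.findContours(k,cv2.RETR_EXTERNAL,cv2.CHAIN_APPROX_NONE)
    return [a.reshape(-1,2)+[x0,y0] for a in c if cv2.contourArea(a)>amin]
def rect(m,c,z):
    """world min-area rectangle: centre, sides (long, short), direction of the long side"""
    b=cv2.boxPoints(cv2.minAreaRect(px2w(m,c,z)[:,:2].astype(np.float32)))
    e=[b[1]-b[0],b[2]-b[1]]; e.sort(key=lambda v:-np.linalg.norm(v))
    a=np.arctan2(e[0][1],e[0][0]); a=(a+np.pi/2)%np.pi-np.pi/2
    return np.round(b.mean(0),1),np.round([np.linalg.norm(v) for v in e],1),round(float(a),3)
E
python3 - <<'E'
from h import *
img=cv2.imread("pics/top0.png")[:,:,::-1].copy(); m=bot.camera_model("top")
Y=((18,120,120),(35,255,255))
for c in blobs(img,(170,205,235,320),*Y,60): print("bar",rect(m,c,20), c.mean(0))
for c in blobs(img,(240,195,315,275),*Y,60): print("outline",rect(m,c,39))
for c in blobs(img,(318,205,395,283),(0,0,215),(179,40,255),300): print("plate",rect(m,c,64))
for c in blobs(img,(300,190,410,295),(0,0,110),(179,60,255),300): print("deck",rect(m,c,40))
for c in blobs(img,(450,190,520,240),(100,120,60),(130,255,255),300): print("case",rect(m,c,45))
print("holder",px2w(m,[(211,181)],85))
for n,p in(("dial",(284,165)),): print(n,px2w(m,[p],66))
cv2.imwrite("pics/c0.png",cv2.resize(img[130:320,120:410,::-1],None,fx=2.7,fy=2.7,interpolation=cv2.INTER_CUBIC))
E
```

```text
bar (array([437.4, 306. ], dtype=float32), array([75.4, 21.7], dtype=float32), -0.14) [197.02739726 297.8630137 ]
bar (array([518.3, 342.8], dtype=float32), array([76.4, 20.4], dtype=float32), 0.259) [183.08571429 266.5       ]
bar (array([607. , 283.9], dtype=float32), array([76.3, 22. ], dtype=float32), 0.063) [206.41428571 231.5       ]
outline (array([589.8, 101.3], dtype=float32), array([144.4, 123.5], dtype=float32), -0.111)
plate (array([560.2, -89.1], dtype=float32), array([133.5, 111.5], dtype=float32), -0.285)
deck (array([572.2, -94. ], dtype=float32), array([275.5, 263.4], dtype=float32), 1.551)
case (array([ 625. , -426.1], dtype=float32), array([121.4,  77.4], dtype=float32), 1.558)
holder [[722.06594155 259.91752002  85.        ]]
dial [[764.36771954  80.96731479  66.        ]]
```

View pics/c0.png

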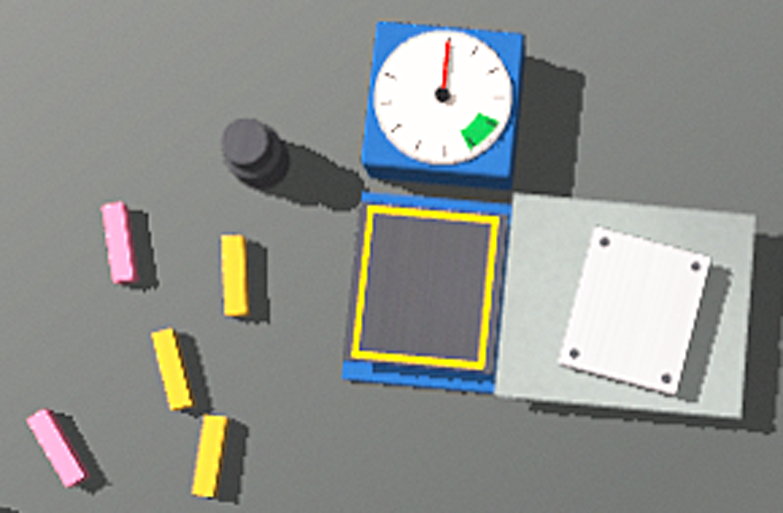

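The crop confirms the choice: three yellow brass bars are at (207,232), (184,267) and (198,299), and the pink pair is excluded. I'll push the plate from behind with the two spread fingers, so first I move behind it.

Emit:
servo_tool(deltas=[[[0, 0, 0], [0, 0, -9.5]], [[0, 0, 0], [0, 0, -9.5]], [[0, 0, 0], [0, 0, -9.5]], [[0, 0, 0], [0, 0, -9.5]], [[0, 0, 0], [0, 0, -9.5]], [[0, 0, 0], [0, 0, -9.7]], [[0.036, 0.023, 0], [0, 0, 0]], [[0.036, 0.023, 0.01], [0, 0, 0]], [[0.036, 0.023, 0.01], [0, 0, 0]], [[0.036, 0.023, 0.01], [0, 0, 0]], [[0.036, 0.023, 0.01], [0, 0, 0]], [[0.036, 0.023, 0.01], [0, 0, 0]], [[0.036, 0.023, 0.01], [0, 0, 0]], [[0.036, 0.023, 0.01], [0, 0, 0]], [[0.036, 0.023, 0.01], [0, 0, 0]], [[0.036, 0.023, 0.01], [0, 0, 0]], [[0.036, 0.023, 0.01], [0, 0, 0]], [[0.036, 0.025, 0.01], [0, 0, 0]], [[0, 0, 0], [0, 0, 0]], [[0, 0, 0], [0, 0, 0]]], fingers=0.8)

```text
time: 2.6
tool_pos: [536.4, -167.5, 116.4]
tcp_rot: [-3.14, 0.0, 1.286]
contact_force: [0.3, -0.0, 0.3]
grip_width: 73.6
finger_force: 0.0
```

Emit:
servo_tool(deltas=[[[0.002, 0.001, 0.03], [0, 0, 0]], [[0, 0, 0.025], [0, 0, 0]], [[0, 0, 0.014], [0, 0, 0]], [[0, 0, 0], [0, 0, 0]], [[0.008, 0, 0], [0, 0, 0]], [[0.006, 0, 0], [0, 0, 0]], [[0.006, 0, 0], [0, 0, 0]], [[0.006, 0, 0], [0, 0, 0]], [[0.01, 0, 0], [0, 0, -1]], [[0.01, 0, 0], [0, 0, -1]], [[0.01, 0, 0], [0, 0, -1]], [[0.01, 0, 0], [0, 0, -1]], [[0.01, 0, 0], [0, 0, -1]], [[0.01, 0, 0], [0, 0, -1]], [[0, 0, 0], [0, 0, 0]]])

```text
time: 4.47
tool_pos: [560.7, -81.9, 48.2]
tcp_rot: [3.141, -0.0, 1.391]
contact_force: [0.9, -0.4, 0.6]
grip_width: 73.5
finger_force: 0.0
```

Run:
```python
from h import *
o=bot.get_obs();print(o["tool_pos"],o["tcp_rot"],o["contact_force"])
img=bot.capture("top"); cv2.imwrite("pics/c1.png",cv2.resize(img[130:320,200:490,::-1],None,fx=2.7,fy=2.7,interpolation=cv2.INTER_CUBIC))
```

```text
[560.67194741 -81.92432235  48.19822628] [ 3.14058262e+00 -4.55486034e-05  1.39067419e+00] [ 0.91218676 -0.39170326  0.60573092]
```

View pics/c1.png

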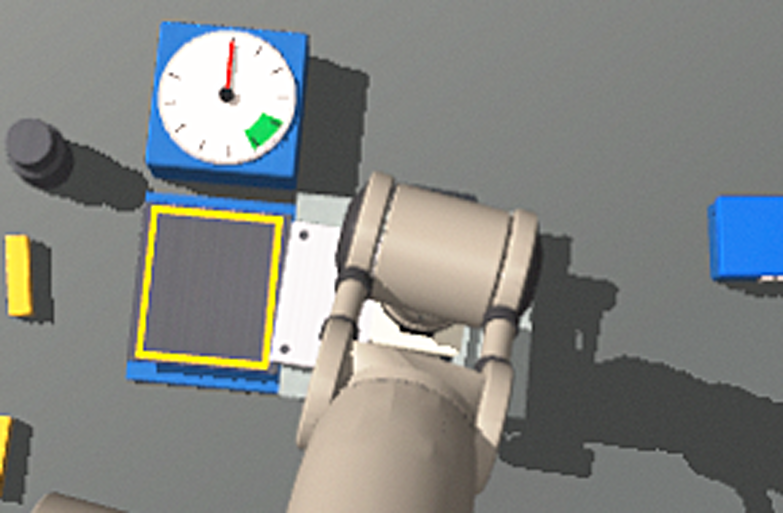

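The plate is following squarely. Its front holes are at crop (304,235) and (284,349). I'll compute its pose from them.

Run:
```python
from h import *
m=bot.camera_model("top"); y=-0.111; C=np.array([589.8,101.3]); S=np.array([[np.cos(y),np.sin(y)],[-np.sin(y),np.cos(y)]])
def st(uv): return (px2w(m,uv,64)[:,:2]-C)@S.T
def f(a,off): return [(off+u/2.7-.3,130+v/2.7-.3) for u,v in a]
a=st(f([(605,242),(575,353),(696,266),(667,378)],120)); print(a, a.mean(0), np.linalg.norm(a[0]-a[1]),np.linalg.norm(a[0]-a[2]))
b=st(f([(304,235),(284,349)],200)); d=b[0]-b[1]; print(b,b.mean(0),np.arctan2(d[1],d[0]))
t=bot.get_obs(); print("tcp",S@(t["tool_pos"][:2]-C))
```

```text
[[  52.39854596 -161.79117346]
 [ -51.6025781  -143.62329182]
 [  38.02445155 -246.48071472]
 [ -66.52285225 -228.39976804]] [  -6.92560821 -195.07373701] 105.57606608433821 85.90071587745548
[[ 51.63556312 -83.8451209 ]
 [-54.26690639 -75.76974956]] [ -1.31567163 -79.80743523] -0.07610563116636358
tcp [  -8.946929   -185.48873333]
```

Emit:
servo_tool(deltas=[[[0.01, 0, 0], [0, 0, -0.5]], [[0.01, 0.0001, 0], [0, 0, -0.5]], [[0.01, 0.0002, 0], [0, 0, -0.5]], [[0.01, 0.0003, 0], [0, 0, -0.5]], [[0.01, 0.0004, 0], [0, 0, -0.5]], [[0.01, 0.0005, 0], [0, 0, -0.5]], [[0.01, 0.0006, 0], [0, 0, -0.5]], [[0.01, 0.0007, 0], [0, 0, -0.5]], [[0.01, 0.0007, 0], [0, 0, 0]], [[0.008, 0.0006, 0], [0, 0, 0]], [[0.006, 0.0004, 0], [0, 0, 0]], [[0.005, 0.0003, 0], [0, 0, 0]], [[0.004, 0.0003, 0], [0, 0, 0]], [[0.004, 0.0003, 0], [0, 0, 0]], [[0.002, 0, 0], [0, 0, 0]], [[0.001, 0, 0], [0, 0, 0]], [[0, 0, 0], [0, 0, 0]], [[-0.01, 0, 0], [0, 0, 0]], [[-0.02, 0, 0], [0, 0, 0]]])

```text
time: 6.9
tool_pos: [578.9, 5.3, 48.0]
tcp_rot: [3.141, -0.0, 1.461]
contact_force: [0.9, 0.9, -0.3]
grip_width: 73.8
finger_force: 0.0
```

Emit:
servo_tool(deltas=[[[-0.02, 0, -0.04], [0, 0, 0]], [[-0.04, 0, -0.05], [0, 0, 0]], [[-0.05, 0, -0.04], [0, 0, 0]], [[-0.05, 0, 0], [0, 0, 0]], [[-0.04, 0, 0], [0, 0, 0]], [[0, 0, 0], [0, 0, 0]]])

```text
time: 7.65
tool_pos: [555.8, -194.8, 175.7]
tcp_rot: [3.141, 0.001, 1.455]
contact_force: [0.5, 1.2, -0.3]
grip_width: 73.4
finger_force: 0.0
```

Run:
```python
from h import *
o=bot.get_obs();print(o["time"],o["tool_pos"],o["tcp_rot"])
img=bot.capture("top"); cv2.imwrite("pics/t2.png",img[:,:,::-1]); m=bot.camera_model("top")
for c in blobs(img,(235,190,330,285),(0,0,215),(179,40,255),300): print("plate",rect(m,c,59))
cv2.imwrite("pics/c2.png",cv2.resize(img[130:320,180:470,::-1],None,fx=2.7,fy=2.7,interpolation=cv2.INTER_CUBIC))
```

```text
7.65 [ 555.77341879 -194.84500751  175.65141052] [3.14100871e+00 6.89501042e-04 1.45467193e+00]
plate (array([589.7,  98.3], dtype=float32), array([128.8, 108.5], dtype=float32), -0.113)
```

View pics/c2.png

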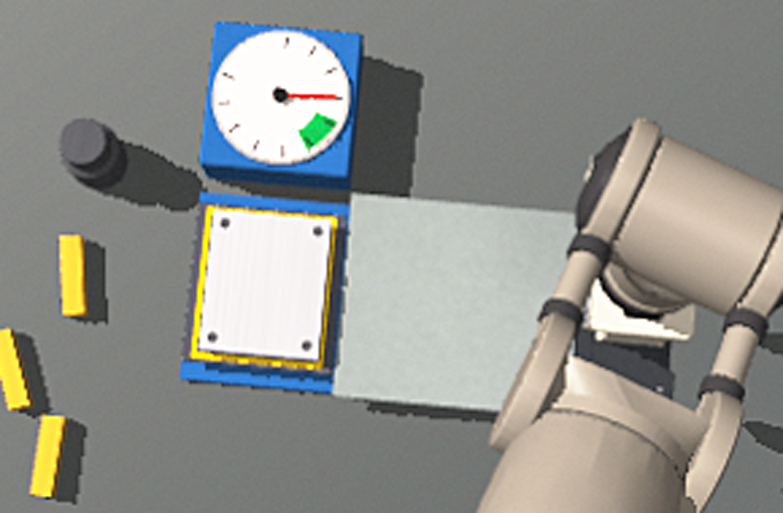

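The plate sits within 3 mm of the pan centre and is square. The needle tip is at crop (342,97), about 1.5 rad, so one bar should do. I'll fetch the nearest one.

Emit:
servo_tool(deltas=[[[0.04, 0, 0], [0, 0, 0]], [[0.04, 0, 0], [0, 0, 0]], [[0.04, 0, 0], [0, 0, 0]], [[0.04, 0, 0], [0, 0, 0]], [[0.04, 0, 0], [0, 0, 0]], [[0.04, 0, 0], [0, 0, 0]], [[0.04, 0, 0], [0, 0, 0]], [[0.04, 0, 0], [0, 0, 0]], [[0.04, 0, 0], [0, 0, 0]], [[0.04, 0, 0], [0, 0, 0]], [[0.04, 0, 0], [0, 0, 0]], [[0.042, -0.004, 0], [0, 0, 0]], [[0, 0, 0], [0, 0, 10]], [[0, 0, 0], [0, 0, 10]], [[0, 0, 0], [0, 0, 10]], [[0, 0, 0], [0, 0, 10]], [[0, 0, 0], [0, 0, 10]], [[0, 0, 0], [0, 0, 10]], [[0, 0, 0], [0, 0, 10]], [[0, 0, 0], [0, 0, 10]]], fingers=0.55)

```text
time: 10.2
tool_pos: [605.5, 289.3, 175.4]
tcp_rot: [-3.141, 0.001, 0.059]
contact_force: [0.1, 0.1, -0.1]
grip_width: 50.6
finger_force: 0.0
```

Emit:
servo_tool(deltas=[[[0, 0, 0.03], [0, 0, 0]], [[0, 0, 0.03], [0, 0, 0]], [[0, 0, 0.03], [0, 0, 0]], [[0, 0, 0], [0, 0, 0]], [[0, 0, 0], [0, 0, 0]]])

```text
time: 10.82
tool_pos: [606.6, 289.2, 86.8]
tcp_rot: [-3.141, -0.002, 0.064]
contact_force: [-0.5, 0.9, 0.2]
grip_width: 50.7
finger_force: 0.0
```

Run:
```python
from h import *
print(bot.camera_model("wrist")["xyz"]); m=bot.camera_model("wrist")
img=bot.capture("wrist"); cv2.imwrite("pics/w1.png",img[:,:,::-1])
for c in blobs(img,(0,0,640,480),(18,120,90),(35,255,255),1500): print(c.min(0),c.max(0),rect(m,c,20),rect(m,c,12))
o=bot.get_obs();print(o["time"],o["tool_pos"],o["tcp_rot"])
```

```text
[691.08081176 294.67268215 244.89052356]
[215 382] [549 406] (array([486.4, 227.2], dtype=float32), array([280.7,  25. ], dtype=float32), -1.507) (array([479.2, 224.9], dtype=float32), array([290.7,  25.9], dtype=float32), -1.507)
[307 193] [335 297] (array([611.1, 287.6], dtype=float32), array([77.6, 19.5], dtype=float32), 0.054) (array([608.2, 287.3], dtype=float32), array([80.4, 20.2], dtype=float32), 0.054)
[492 181] [639 302] (array([617.5, 114. ], dtype=float32), array([91.7, 79.5], dtype=float32), -0.11) (array([614.9, 107.6], dtype=float32), array([95. , 82.3], dtype=float32), -0.11)
10.875 [606.96249014 289.20967834  87.31502362] [-3.14081982e+00 -2.67567746e-03  6.38630784e-02]
```

View pics/w1.png

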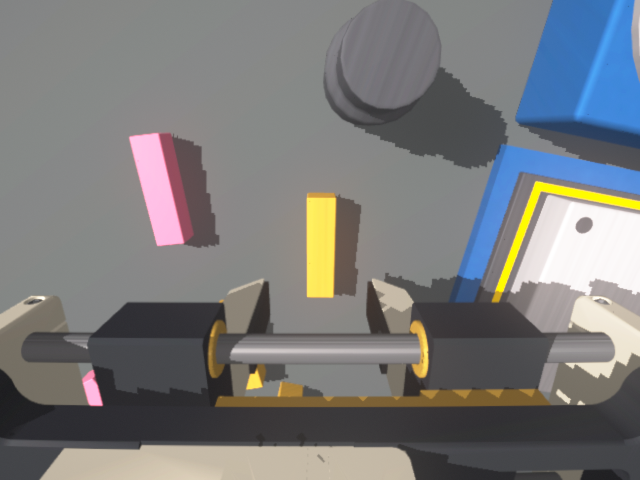

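The wrist view shows the yellow bar at (321,245), lying between the fingers and parallel to them. The holder at (385,60) is clear. Now I descend and grip.

Emit:
servo_tool(deltas=[[[0, 0.002, 0.03], [0, 0, 0]], [[0, 0, 0.03], [0, 0, 0]], [[0, 0, 0.015], [0, 0, 0]], [[0, 0, 0.007], [0, 0, 0]], [[0, 0, 0], [0, 0, 0]]])

```text
time: 11.5
tool_pos: [606.8, 286.8, 4.2]
tcp_rot: [-3.141, -0.001, 0.063]
contact_force: [-0.9, -0.0, 0.6]
grip_width: 50.6
finger_force: 0.0
```

Emit:
servo_tool(deltas=[[[0, 0, 0], [0, 0, 0]], [[0, 0, 0], [0, 0, 0]], [[0, 0, 0], [0, 0, 0]], [[0, 0, 0], [0, 0, 0]], [[0, 0, 0], [0, 0, 0]], [[0, 0, 0], [0, 0, 0]]], fingers=0)

```text
time: 12.25
tool_pos: [606.5, 286.7, 3.8]
tcp_rot: [-3.142, -0.0, 0.063]
contact_force: [-0.6, -0.1, 3.4]
grip_width: 19.6
finger_force: 30.0
```

Emit:
servo_tool(deltas=[[[0, 0, -0.02], [0, 0, 0]], [[0, 0, -0.04], [0, 0, 0]], [[0, 0, -0.04], [0, 0, 0]], [[0, 0, -0.04], [0, 0, 0]], [[0, 0, 0], [0, 0, 0]]])

```text
time: 12.88
tool_pos: [608.3, 287.2, 148.3]
tcp_rot: [-3.14, -0.008, 0.063]
contact_force: [-0.7, -0.8, -2.2]
grip_width: 19.8
finger_force: 30.0
```

Emit:
servo_tool(deltas=[[[-0.006, 0.04, 0], [0, 0, 0]], [[-0.006, 0.04, 0], [0, 0, 0]], [[-0.007, 0.04, 0], [0, 0, 0]], [[-0.007, 0.042, 0], [0, 0, 0]], [[0, 0, 0], [0, 0, 5]], [[0, 0, 0.03], [0, 0, 5]], [[0, 0, 0.03], [0, 0, 0]], [[0, 0, 0.01], [0, 0, 0]], [[0, 0, 0], [0, 0, 0]], [[0, 0, 0], [0, 0, 0]]])

```text
time: 14.12
tool_pos: [591.4, 123.4, 74.5]
tcp_rot: [-3.141, -0.002, -0.111]
contact_force: [-0.9, 0.4, -2.0]
grip_width: 19.8
finger_force: 30.0
```

Emit:
servo_tool(deltas=[[[0, 0, 0.006], [0, 0, 0]], [[0, 0, 0.003], [0, 0, 0]], [[0, 0, 0.003], [0, 0, 0]], [[0, 0, 0], [0, 0, 0]], [[0, 0, 0], [0, 0, 0]]])

```text
time: 14.75
tool_pos: [590.6, 123.2, 61.6]
tcp_rot: [3.141, 0.0, -0.111]
contact_force: [-0.3, 0.3, -1.4]
grip_width: 19.5
finger_force: 30.0
```

Emit:
servo_tool(deltas=[[[0, 0, 0], [0, 0, 0]], [[0, 0, 0], [0, 0, 0]], [[0, 0, 0], [0, 0, 0]]], fingers=0.45)

```text
time: 15.12
tool_pos: [590.8, 123.3, 61.7]
tcp_rot: [3.142, -0.0, -0.111]
contact_force: [-1.2, 0.0, 0.8]
grip_width: 40.4
finger_force: 0.0
```

Emit:
servo_tool(deltas=[[[0, 0, -0.02], [0, 0, 0]], [[0, 0, -0.04], [0, 0, 0]], [[0, 0, -0.05], [0, 0, 0]], [[-0.05, -0.04, 0], [0, 0, 0]], [[-0.05, -0.05, 0], [0, 0, 0]], [[-0.05, -0.05, 0], [0, 0, 0]], [[0, -0.05, 0], [0, 0, 0]], [[0, 0, 0], [0, 0, 0]]])

```text
time: 16.12
tool_pos: [473.5, 317.8, 171.7]
tcp_rot: [-3.14, -0.001, -0.107]
contact_force: [0.6, -0.2, 0.2]
grip_width: 41.1
finger_force: 0.0
```

Run:
```python
from h import *
o=bot.get_obs();print(o["time"],o["tool_pos"])
img=bot.capture("top"); m=bot.camera_model("top")
def needle(im):
    k=blobs(im,(256,140,314,192),(0,130,120),(6,255,255),5)+blobs(im,(256,140,314,192),(174,130,120),(179,255,255),5)
    p=px2w(m,np.vstack(k),68)[:,:2]; h=px2w(m,[(284.0,165.2)],68)[0,:2]; C=np.array([589.8,101.3])+175*np.array([np.cos(.111),-np.sin(.111)])
    t=p[np.argmax(np.linalg.norm(p-C,axis=1))]; v=cv2.fitLine(p.astype(np.float32),cv2.DIST_L2,0,.01,.01).ravel()[:2]; v=v*np.sign(v@(t-C))
    return h,C,(-.111-np.arctan2(v[1],v[0]))%6.283
for f in("top0","t2"): print(needle(cv2.imread(f"pics/{f}.png")[:,:,::-1].copy()))
print(needle(img))
for c in blobs(img,(235,190,330,285),(0,0,200),(179,45,255),300): print("plate",rect(m,c,57))
for c in blobs(img,(235,190,330,285),(18,120,110),(35,255,255),40): print("yel",rect(m,c,77))
cv2.imwrite("pics/c3.png",cv2.resize(img[130:320,180:470,::-1],None,fx=2.7,fy=2.7,interpolation=cv2.INTER_CUBIC))
```

```text
16.125 [473.52849331 317.80565157 171.73868476]
(array([763.27257284,  80.83797549]), array([763.72301897,  81.91486467]), np.float64(0.005701749367636275))
(array([763.27257284,  80.83797549]), array([763.72301897,  81.91486467]), np.float64(1.5247670094995833))
(array([763.27257284,  80.83797549]), array([763.72301897,  81.91486467]), np.float64(2.0043964174860096))
plate (array([589. ,  98.5], dtype=float32), array([129.9, 109.2], dtype=float32), -0.111)
plate (array([575.6,  -4.2], dtype=float32), array([184.5,  64.2], dtype=float32), -0.109)
yel (array([590.8, 119.6], dtype=float32), array([74.3, 19.1], dtype=float32), -0.113)
yel (array([583.3,  97.9], dtype=float32), array([139.8, 119.1], dtype=float32), -0.111)
```

View pics/c3.png

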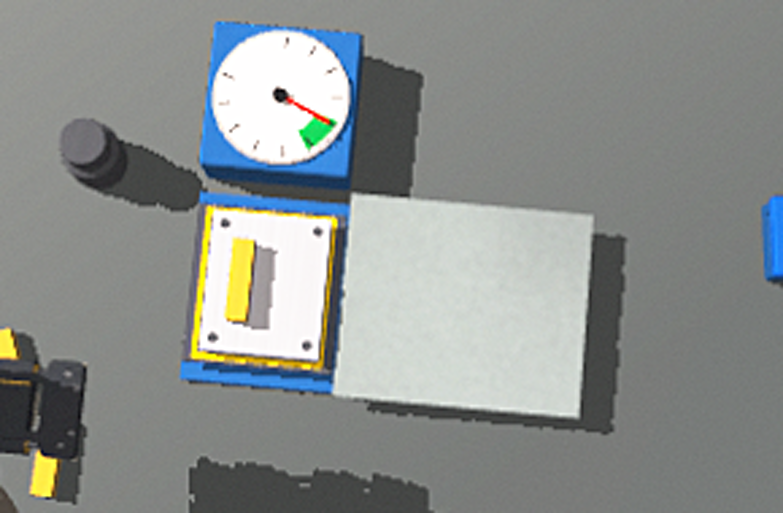

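The bar lies flat on the plate at (240,280) in the crop. The needle measures about 2.00 rad, at the near edge of the green band, so I'll check it against the band itself before handing in.

Run:
```python
from h import *
m=bot.camera_model("top"); C=np.array([763.5,81.4])
def ang(p): d=p-C; return (-.111-np.arctan2(d[:,1],d[:,0]))%6.283
g=blobs(cv2.imread("pics/top0.png")[:,:,::-1].copy(),(256,140,314,192),(45,120,80),(80,255,255),10)
a=ang(px2w(m,np.vstack(g),66)[:,:2]); print("green",a.min(),a.max())
img=bot.capture("top")
k=np.vstack(blobs(img,(256,140,314,192),(0,130,120),(6,255,255),5)); p=px2w(m,k,68)[:,:2]
far=np.linalg.norm(p-C,axis=1)>25; print("needle",ang(p[far]).mean(), "outer green at r",np.linalg.norm(px2w(m,np.vstack(g),66)[:,:2]-C,axis=1).max(), np.linalg.norm(p-C,axis=1).max())
p0=np.vstack(blobs(cv2.imread("pics/top0.png")[:,:,::-1].copy(),(256,140,314,192),(0,130,120),(6,255,255),5)); p0=px2w(m,p0,68)[:,:2]
a=ang(p0[np.linalg.norm(p0-C,axis=1)>25]); print("zero",((a+1)%6.283-1).mean())
```

```text
green 1.9132175643473885 2.5741331645964514
needle 1.985357343383494 outer green at r 55.438751317287064 50.15646322605673
zero -0.02392403093034115
```

The band measures 1.91–2.57 and the needle 1.99–2.01, so it is inside. The arm is clear, so I'm handing in.

```bash
python3 -c "
from plant import bot
print(bot.close_job())"
```

```text
the job is handed in; nothing more can be done
None
```

I handed the job in at about 16 s, with no verdict returned: the plate sits square within about 3 mm of the pan centre, one brass bar lies flat on it, the needle reads about 2.0 rad (band 1.9–2.6), the other two bars stay off the pan, and I did not touch the case or holder.

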